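Hold a sample tube pressed into a vortex mixer

ROBOT

A 7-joint arm with a two-finger parallel gripper is mounted at the origin on a cart in front of the work surface, level with it; the furniture and walls round the work are solid. World frame = base frame: x ahead of the robot, y to its left, z up, the work surface at z = 0. Lengths are in m, angles in rad, forces in N, time in s.
With the tool pointing down it reaches from about 0.35 to 0.9 m from the base axis. Payload 8.1 kg.
Tool frame: the origin (TCP) lies midway between the tips of the shut fingers; the grasp point (between the pads) lies 19 mm behind it; z points along the fingers, y is the direction in which the jaws open and shut (so a half turn about z gives the same grasp; the last joint's range is limited). The gripper opens to 85 mm and grips with 20 to 120 N. Pads are 22 mm wide; open, the fingers measure 114 mm over their backs; the gripper's body (76 mm by 85 mm) begins 54 mm behind the grasp point. The pads swing forward as they close: fully open they stand 13 mm farther back than shut.
Start: joints at [-1.27, 0.434, 0.025, 1.573, -0.012, 1.134, -0.075], TCP at [0.246, 0.575, 0.231] pointing down, gripper open.
Joint ranges: [-2.62, 2.62], [-0.44, 2.09], [-1.27, 1.32], [0.08, 2.57], [-1.32, 4.46], [0.12, 2], [-2.74, 2.74]. Speed limits (rad/s): [2.22, 2.22, 3.01, 3.01, 3.14, 3.14, 3.14].

INTERFACE

Orientations are given as a unit quaternion [x, y, z, w].
In Python, from cell import monitor, optics, ticket gives the robot as it stands.
- The arm moves only by the tool arm_command, never from a script. Its argument "targets" is a list of rows, each a list of 3 entries, a list of its own where there are three numbers: the shift along the tool's x, y, z in m, then the turn about the tool's z in rad, then the opening, from 0 (shut) to 1 (fully open). A call has exactly 8 rows; each row shifts and turns the commanded pose from where the row before left it, along the tool's axes as they then stand; what a row does not reach is not made up. A row lasts 1/10 s, in which the tool goes at most 50 mm and 8.59 degrees, less where a joint would pass 70% of its speed; a pose out of reach is approached as far as the arm can. A call with a gripper value outside its range is refused whole. The fingers move at their own pace and stop on an object; "newtons" is the grip in N (left out, the last holds). Time passes only in rows, so rows that do not move let the fingers close, or fill a call up. It gives the time, the measured TCP pose, the force and the opening at its end, in the units of the state.
- monitor.observe(): the state, without advancing time (a new reading comes with each control period).
- optics.read_camera(name): name is "scene" or "top"; returns a dict with "image" (384x512x3 uint8, red, green, blue), "fx", "fy", "cx", "cy" (pixels), "dist_coeffs" ([k1, k2, p1, p2, k3] as OpenCV has them; the pictures are not rectified), "world_from_camera" (4x4, takes a point from camera to world coordinates). Camera axes: x right, y down, z forward; pixel columns grow to the right and rows downward; lengths in m; the calibration is good to about 2 mm. A picture is of the moment at which its call begins. There is no depth.
- ticket.close_job(): hands the job in, once; it reports no verdict.
The state is a dict: "clock": time; "joint_pos": joint angles; "qd": joint speeds; "effort": joint torques, N m; "eef_pos": TCP position; "eef_rot": TCP orientation; "ft_force": force on the tool from outside, world axes, zero at the start; "moment": the same for the moment, N m; "width": finger opening in m.
Only numpy, scipy, OpenCV 4.12 (cv2) and the standard library are available. Lean on these libraries where they do the work, as an engineer would, in place of code of your own. Each camera call takes 0.05 s, during which the arm holds its last target.

TASK

The tall capped tube on the little turntable needs mixing: lift it off without knocking over or pushing off the two small bottles that share the turntable, stand it upright in the spring-loaded rubber cup of the vortex mixer and push the cup down with it until the cup's rim is level with the fixed guard ring round it, never on to the bottom stop. Keep it pressed there for at least two seconds, and finish the program while still gripping the tube and holding the cup down at that level; nothing but the tube may push on the mixer. Leave the second tube, which stands on the worktop, standing where it is.

Things in the scene. Friction and masses are not known exactly. Their poses are not given: they have to be found in the camera images.
- sample_tube: The tube to mix: an upright self-standing 50 ml screw-cap tube, 112 mm tall, 40 to 80 g. Barrel (where it is to be gripped) 28 mm in diameter with a flat foot; wider cap 34 mm in diameter from about 90 mm up to the top. It starts standing on the turntable, 34 to 38 mm from the turntable's centre. Origin: centre of its underside, z up along the tube.
- turntable: Round sample turntable, fixed foot 84 mm in diameter; on it a disc 130 mm in diameter that turns freely about the vertical axis and is not driven. Things stand on the disc's flat top, 24 mm above the worktop, inside a low rim (4 mm thick, its top 28 mm above the worktop). Origin: centre of the foot's underside on the worktop; z up.
- small_bottle: Small brown dropper-size bottle with a black cap, 33 mm in diameter, 58 mm tall, standing on the turntable about 38 mm from its centre, at least 55 mm from the tube's axis; must stay standing on the turntable. Origin: centre of its underside.
- small_vial: Small brown vial with a white cap, 27 mm in diameter, 45 mm tall, standing on the turntable about 38 mm from its centre, at least 55 mm from the tube's axis; must stay standing on the turntable. Origin: centre of its underside.
- spare_tube: A second capped tube of the same shape and size (112 mm tall) that stands on the worktop to the left of the hotplate stirrer, away from the turntable; to be left alone. Origin: centre of its underside.
- mixer: Compact vortex mixer fixed to the worktop: round white housing 94 mm in diameter and 56 mm high, with a black knob on one side; above it, on four thin posts, a fixed aluminium guard ring (outer diameter 72 mm, inner 62 mm) round a black rubber cup. Origin: centre of the underside on the worktop; z up.
- cup (a joint): Downward travel of the mixer's spring-loaded cup in m: 0 = free (up), 0.007 = rim level with the guard ring, 0.014 = bottom stop. It must be held between 0.0045 and 0.0095 and never exceed 0.0125. The spring pushes back with about 3.5 N at the start of the travel, 8.5 N at 0.007 and 13.5 N at the stop; the cup returns when released.
- cup_floor (a point): Centre of the cup's flat inner floor, on which the tube's foot stands; moves with the cup; 78 mm above the worktop when free. The cup's opening is a straight round hole 40 mm in diameter and 16 mm deep.
- cup_rim (a point): Centre of the cup's upper rim (outer diameter 54 mm); moves with the cup; 94 mm above the worktop when free, 7 mm above the guard ring.
- guard_top (a point): Centre of the upper edge of the fixed guard ring, 87 mm above the worktop: the level to which the cup's rim is to be pressed.

How it is judged:
On the way, in this order (a step that is already met when the one before it is completed fails the run):
1. the tube is gripped and lifted clear of the turntable (z of sample_tube in the frame of turntable above 0.045 m and contact force between sample_tube and turntable below 0.05 N and contact force between the fingers and sample_tube above 1 N), for 0.2 s.
2. the tube, gripped and upright, holds the cup pressed level with the guard ring for two seconds (value of joint cup between 0.0045 and 0.0095 m and contact force between sample_tube and mixer above 3 N and contact force between the fingers and sample_tube above 1 N and angle between sample_tube's own z axis and vertical below 0.2 rad and horizontal distance between sample_tube and cup_floor below 0.009 m and z of sample_tube in the frame of mixer below 0.078 m and contact force between each of the arm, the fingers and mixer below 0.5 N), for 2 s.
At the end, for the whole second after the job is handed in: Tube still gripped, upright (0.2 rad), on the cup floor within 9 mm of its centre, pushing over 3 N; cup 4.5 to 9.5 mm down; robot not touching the mixer; small bottle and vial standing on the turntable; spare tube upright within 30 mm of its place (all of step 2 and angle between each of small_bottle, small_vial's own z axis and vertical below 0.3 rad and z of each of small_bottle, small_vial in the frame of turntable above 0.018 m and horizontal distance between each of small_bottle, small_vial and turntable below 0.065 m and contact force between sample_tube and turntable below 0.05 N and angle between spare_tube's own z axis and vertical below 0.2 rad and distance of spare_tube from where it was at the start of the episode below 0.03 m); the arm keeps its last pose, push and grip.
It fails at once if the cup is driven to its bottom stop (more than 12.5 mm down) (value of joint cup above 0.0125 m).
It fails at once if the robot itself pushes on the mixer (contact force between any of the fingers, the arm and mixer above 2 N).
It fails at once if the small bottle or the vial is knocked over or pushed off the turntable (not (angle between small_bottle's own z axis and vertical below 0.3 rad) or not (z of small_bottle in the frame of turntable above 0.018 m) or not (horizontal distance between small_bottle and turntable below 0.065 m) or not (angle between small_vial's own z axis and vertical below 0.3 rad) or not (z of small_vial in the frame of turntable above 0.018 m) or not (horizontal distance between small_vial and turntable below 0.065 m)).
It fails at once if the spare tube is knocked over or moved (angle between spare_tube's own z axis and vertical above 0.2 rad or distance of spare_tube from where it was at the start of the episode above 0.03 m).
It also fails if it takes over 48 s, if anything falls off the work surface, if the arm or the gripper's body presses on something with over 40 N, if the wrist force passes 120 N, or if a joint passes its speed limit or range.

## Working session

There is one attempt and no reset: what is moved stays moved. The work goes in short steps, Python scripts to look and compute and a tool call to move; the robot and the scene stay as the last step left them, time stands still between calls to the robot, and variables do not carry over. Pictures are saved under pics/ and viewed, and the job is handed in when it is done.

Besides the shell and the picture viewer there is one more tool, called after "Request:" as name([rows], argument=value, ...), one row to a line, values as JSON. arm_command: Moves the arm, as the interface text tells. Its arguments: {"type":"object","properties":{"targets":{"type":"array","items":{"type":"array"}},"newtons":{"type":"number"}},"required":["targets"]}

```bash
mkdir -p pics; ls; python3 - <<'E'
from cell import monitor, optics, ticket
import cv2
s=monitor.observe(); print(s)
for n in ("scene","top"):
    c=optics.read_camera(n); cv2.imwrite(f"pics/{n}0.png",c["image"][:,:,::-1])
    print(n,c["fx"],c["fy"],c["cx"],c["cy"],c["dist_coeffs"],c["world_from_camera"])
E
```

```text
pics
{'clock': 0.0, 'joint_pos': array([-1.26956267,  0.43524962,  0.02497708,  1.57409708, -0.01161661,
        1.13397428, -0.07514187]), 'qd': array([-5.39509264e-04, -4.47365583e-04, -1.48595007e-03, -7.21347592e-04,
        4.95015646e-05,  1.20503965e-03, -1.69410310e-03]), 'effort': array([ 2.16375098e-03, -6.70457268e+01,  1.02554362e+00, -3.16207194e+01,
        1.55022478e-02,  1.20647272e-02, -2.21862635e-06]), 'eef_pos': array([0.24544467, 0.57424666, 0.23050946]), 'eef_rot': array([ 2.00607499e-01,  9.79671376e-01, -7.85959096e-04, -9.39882789e-05]), 'ft_force': array([ 0.13304335,  0.05002766, -0.4683238 ]), 'moment': array([0.00901246, 0.0440596 , 0.00440003]), 'width': 0.08557392256770062}
scene 427.63383076131043 427.63383076131043 255.80538338495705 194.45297006212246 [-0.1276531  0.         0.         0.         0.       ] [[ 0.87681148 -0.26605688  0.40051888  0.12277607]
 [-0.48083079 -0.48197007  0.73246611 -0.30281461]
 [-0.00183953 -0.8348165  -0.55052523  0.5513018 ]
 [ 0.          0.          0.          1.        ]]
top 448.7326617106477 448.7326617106477 258.6259985039466 186.60309427159982 [-0.04582959  0.          0.          0.          0.        ] [[ 0.01621728 -0.99020604  0.13866868  0.32851246]
 [-0.99942514 -0.01192388  0.03173649  0.29217059]
 [-0.02977219 -0.13910364 -0.98983018  0.94723002]
 [ 0.          0.          0.          1.        ]]
```

View pics/scene0.png

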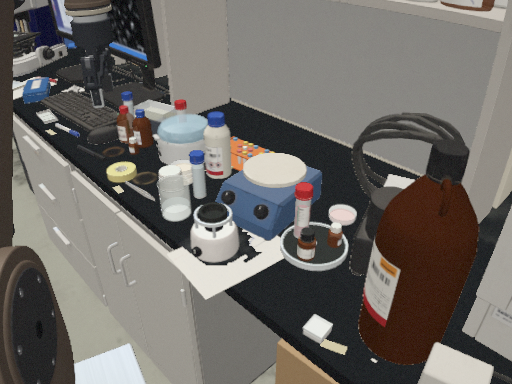

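View pics/top0.png

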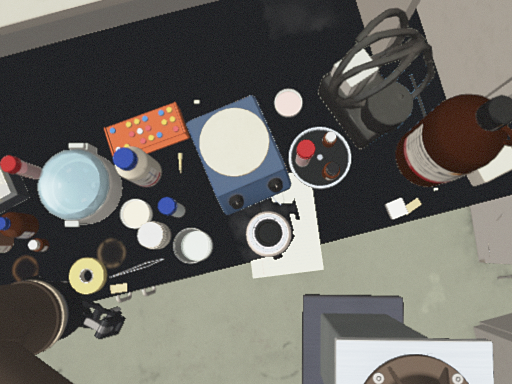

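The scene view shows the red-capped tube at about (303,190), the turntable at (314,245), the mixer at (214,235) and the blue-capped spare tube at (198,175). In the top view, the red cap is at (305,150), the turntable at (320,157) and the mixer at (269,233). I'll zoom in on these.

```bash
python3 - <<'E'
import cv2,numpy as np
a=cv2.imread("pics/top0.png")[110:270,220:370]; b=cv2.imread("pics/scene0.png")[170:280,180:360]
cv2.imwrite("pics/topz.png",cv2.resize(a,None,fx=3.7,fy=3.7,interpolation=cv2.INTER_CUBIC))
cv2.imwrite("pics/scenez.png",cv2.resize(b,None,fx=4.4,fy=4.4,interpolation=cv2.INTER_CUBIC))
E
```

```text
(no output)
```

View pics/topz.png

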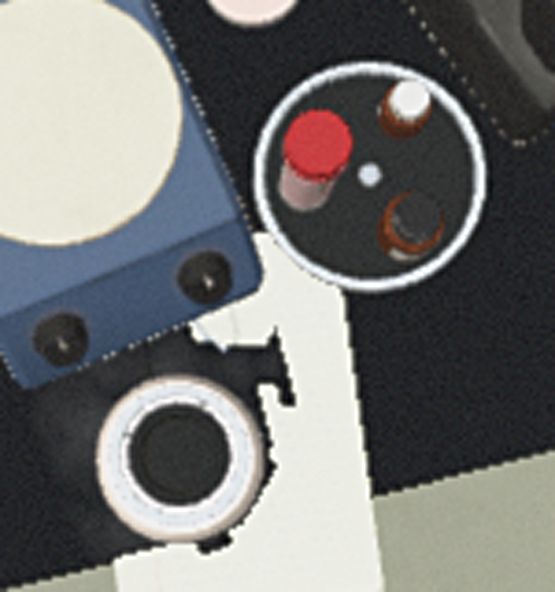

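View pics/scenez.png

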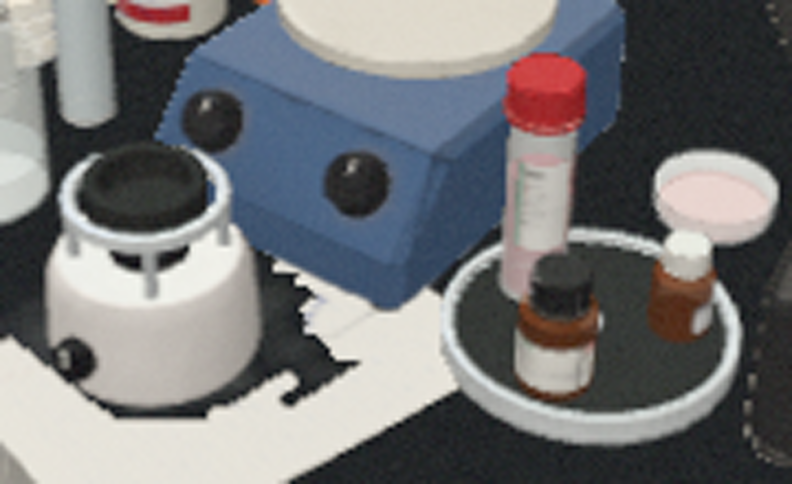

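```bash
cat > h.py <<'E'
import cv2,numpy as np
from cell import monitor, optics, ticket
def cam(n): return optics.read_camera(n)
def ray(c,uv,z):
    K=np.array([[c["fx"],0,c["cx"]],[0,c["fy"],c["cy"]],[0,0,1]])
    p=cv2.undistortPoints(np.array(uv,float).reshape(-1,1,2),K,np.array(c["dist_coeffs"]))[:,0]
    T=np.array(c["world_from_camera"]); d=np.c_[p,np.ones(len(p))]@T[:3,:3].T; o=T[:3,3]
    return o+d*((z-o[2])/d[:,2])[:,None]
def circ(P):
    A=np.c_[2*P[:,:2],np.ones(len(P))]; s=np.linalg.lstsq(A,(P[:,:2]**2).sum(1),rcond=None)[0]
    return s[:2],np.sqrt(s[2]+s[:2]@s[:2])
def blobs(m,win,mina=15):
    x0,y0,x1,y1=win; k=np.zeros(m.shape,np.uint8); k[y0:y1,x0:x1]=m[y0:y1,x0:x1]*255
    cs,_=cv2.findContours(k,cv2.RETR_CCOMP,cv2.CHAIN_APPROX_NONE)
    return sorted([q for q in cs if cv2.contourArea(q)>mina],key=lambda q:-cv2.contourArea(q))
E
python3 - <<'E'
from h import *
for n,wins in (("top",dict(tt=(280,118,360,196),mx=(238,205,300,265))),("scene",dict(tt=(275,175,352,275),mx=(185,195,245,265)))):
    c=cam(n); im=c["image"].astype(int); R,G,B=im[...,0],im[...,1],im[...,2]
    red=(R>130)&(G<80)&(B<90)
    for q in blobs(red,wins["tt"])[:1]:
        (x,y),(w,h),a=cv2.fitEllipse(q)
        print(n,"red",x,y,w,h, cv2.boundingRect(q)); 
        P=ray(c,q[:,0],.112); print("   capcircle z.112",circ(P),ray(c,[x,y],.112))
    wh=(R>150)&(G>150)&(B>150)
    for k in wins:
        for q in blobs(wh,wins[k])[:6]:
            for z in ((.028,.045,.058,.024) if k=="tt" else (.087,.094,.056)):
                ce,r=circ(ray(c,q[:,0],z)); print(n,k,cv2.boundingRect(q),cv2.contourArea(q),"z",z,ce.round(4),r.round(4))
    dk=(R<75)&(G<75)&(B<75)
    for q in blobs(dk,wins["mx"])[:6]:
            ce,r=circ(ray(c,q[:,0],.094)); print(n,"dark",cv2.boundingRect(q),cv2.contourArea(q),ce.round(4),r.round(4))
E
```

```text
top red 305.41302490234375 148.61024475097656 16.889972686767578 18.20234489440918 (297, 140, 18, 19)
   capcircle z.112 (array([0.51941952, 0.23127225]), np.float64(0.016802008907824986)) [[0.51942682 0.23126653 0.112     ]]
top tt (280, 127, 71, 69) 3274.5 z 0.028 [0.5101 0.2056] 0.0703
top tt (280, 127, 71, 69) 3274.5 z 0.045 [0.5067 0.2072] 0.069
top tt (280, 127, 71, 69) 3274.5 z 0.058 [0.5041 0.2085] 0.068
top tt (280, 127, 71, 69) 3274.5 z 0.024 [0.5109 0.2053] 0.0706
top tt (290, 128, 60, 59) 2533.0 z 0.028 [0.5196 0.1971] 0.0594
top tt (290, 128, 60, 59) 2533.0 z 0.045 [0.5161 0.1989] 0.0583
top tt (290, 128, 60, 59) 2533.0 z 0.058 [0.5134 0.2002] 0.0575
top tt (290, 128, 60, 59) 2533.0 z 0.024 [0.5205 0.1967] 0.0596
top mx (243, 212, 57, 53) 2065.5 z 0.087 [0.3486 0.2933] 0.0491
top mx (243, 212, 57, 53) 2065.5 z 0.094 [0.3485 0.2933] 0.0487
top mx (243, 212, 57, 53) 2065.5 z 0.056 [0.3494 0.2934] 0.0509
top mx (253, 218, 30, 30) 647.0 z 0.087 [0.3613 0.3006] 0.0274
top mx (253, 218, 30, 30) 647.0 z 0.094 [0.361  0.3005] 0.0272
top mx (253, 218, 30, 30) 647.0 z 0.056 [0.362
[... 2270 characters left out ...]
.3141 0.3499] 0.0268
scene mx (185, 195, 6, 23) 77.5 z 0.094 [0.3112 0.3401] 0.0264
scene mx (185, 195, 6, 23) 77.5 z 0.056 [0.3268 0.3935] 0.0286
scene mx (227, 255, 18, 10) 67.5 z 0.087 [0.3416 0.1617] 0.0114
scene mx (227, 255, 18, 10) 67.5 z 0.094 [0.3383 0.1547] 0.0113
scene mx (227, 255, 18, 10) 67.5 z 0.056 [0.3562 0.1927] 0.0122
scene mx (195, 195, 9, 4) 16.0 z 0.087 [0.3601 0.3643] 0.0063
scene mx (195, 195, 9, 4) 16.0 z 0.094 [0.3565 0.3542] 0.0062
scene mx (195, 195, 9, 4) 16.0 z 0.056 [0.3759 0.4088] 0.0067
scene dark (185, 195, 42, 62) 853.5 [0.3318 0.2718] 0.0591
scene dark (200, 226, 45, 39) 204.0 [0.3257 0.2112] 0.0504
scene dark (221, 195, 14, 10) 89.0 [0.4012 0.318 ] 0.0143
```

```bash
python3 - <<'E'
from h import *
c=cam("scene"); t=cam("top")
print("scene tube cap mid z.101",ray(c,[303.7,190.7],.101)[0]); 
print("scene cup",ray(c,[[213,210.5],[197.9,210.5],[228,210.5]],.094))
im=t["image"].astype(int);R,G,B=im[...,0],im[...,1],im[...,2]
w=(R>170)&(G>170)&(B>170)
for q in blobs(w,(318,128,342,145),8)[:2]: print("vial cap",cv2.boundingRect(q),circ(ray(t,q[:,0],.045)))
print("bottle cap top", ray(t,[[220+417/3.7,110+217/3.7]],.058))
print("table ctr px", ray(t,[220+370/3.7,110+176/3.7],.026),ray(c,[180+592/4.4,170+325/4.4],.028))
# spare
bl=(B>110)&(R<70)&(G<90)
for q in blobs(bl,(150,190,190,220),8)[:2]: print("spare",circ(ray(t,q[:,0],.112)))
im=c["image"].astype(int);R,G,B=im[...,0],im[...,1],im[...,2]
bl=(B>100)&(R<70)&(G<90)
for q in blobs(bl,(185,145,208,175),8)[:2]: print("spare sc",ray(c,[cv2.fitEllipse(q)[0]],.101))
E
```

```text
scene tube cap mid z.101 [0.53812845 0.26298076 0.101     ]
scene cup [[0.36067805 0.29665162 0.094     ]
 [0.33620616 0.31009148 0.094     ]
 [0.38491195 0.28332394 0.094     ]]
vial cap (318, 128, 24, 14) (array([0.56742755, 0.17650676]), np.float64(0.015682270212854038))
bottle cap top [[0.49124328 0.17261838 0.058     ]]
table ctr px [[0.52028732 0.19458636 0.026     ]] [[0.51918037 0.19025454 0.028     ]]
spare (array([0.40824455, 0.49283494]), np.float64(0.015056960333085536))
spare (array([0.40969565, 0.50024075]), np.float64(0.004275620295970537))
spare sc [[0.4058114  0.48521671 0.101     ]]
```

```bash
python3 - <<'E'
from h import *
c=cam("scene"); t=cam("top")
im=t["image"].astype(int);R,G,B=im[...,0],im[...,1],im[...,2]
q=blobs((R>130)&(G<80)&(B<90),(280,118,360,196))[0]; print(circ(ray(t,q[:,0],.136)))
print("scene tube cap",ray(c,[[303.7,190.7],[303.7,190.7]],.125)[0]); 
# cap top ellipse & foot in scene (zoom px)
print(ray(c,[180+547/4.4,170+72/4.4],.136))
w=(R>150)&(G>150)&(B>150)
print("vial cap top",ray(t,[220+411/3.7,110+100/3.7],.069))
print("bottle cap top", ray(t,[220+417/3.7,110+217/3.7],.082))
E
```

```text
(array([0.51390024, 0.23305884]), np.float64(0.016293325333601293))
scene tube cap [0.51599117 0.23282523 0.125     ]
[[0.51500601 0.23053132 0.136     ]]
vial cap top [[0.55351402 0.17683564 0.069     ]]
bottle cap top [[0.48685123 0.17584505 0.082     ]]
```

Request:
arm_command([
  [[0,0,0],0.145,0.6],
  [[0,0,0],0.145,0.6],
  [[0,0,0],0.145,0.6],
  [[0,0,0],0.145,0.6],
  [[0,0,0],0.145,0.6],
  [[0,0,0],0.145,0.6],
  [[0,0,0],0.145,0.6],
  [[0,0,0],0.145,0.6],
], newtons=30)

```text
clock: 1.2
eef_pos: [0.2455, 0.5747, 0.2313]
eef_rot: [0.707, 0.707, 0.0, -0.0]
ft_force: [0.9, -0.1, -0.2]
width: 0.0512
```

```bash
cat >> h.py <<'E'
from scipy.spatial.transform import Rotation as Ro
def to(target):
    s=monitor.observe(); R=Ro.from_quat(s["eef_rot"]); d=np.array(target)-s["eef_pos"]
    print("t",round(s["clock"],2),"pos",s["eef_pos"].round(4),"w",round(s["width"],4),"F",s["ft_force"].round(2))
    m=R.as_matrix(); print("tool y",m[:,1].round(3),"z",m[:,2].round(4)); print("tool delta",R.inv().apply(d).round(4))
def tri(uvs):
    A=[];b=[]
    for c,uv in uvs:
        p0=ray(c,uv,0.)[0];o=np.array(c["world_from_camera"])[:3,3];d=(p0-o)/np.linalg.norm(p0-o)
        M=np.eye(3)-np.outer(d,d);A.append(M);b.append(M@o)
    return np.linalg.solve(sum(A),sum(b))
E
python3 - <<'E'
from h import *
to([.5145,.2325,.20])
c=cam("scene");t=cam("top"); print("plate",tri([(t,[235,142]),(c,[275,169])]))
print("hotplate corner",tri([(t,[290,182]),(c,[180+403/4.4,170+300/4.4])]),tri([(t,[220+205/3.7,110+278/3.7]),(c,[180+358/4.4,170+185/4.4])]))
E
```

```text
t 1.2 pos [0.2455 0.5747 0.2313] w 0.0512 F [ 0.89 -0.15 -0.18]
tool y [ 1.     0.001 -0.   ] z [-0.  0. -1.]
tool delta [-0.3425  0.2686  0.0313]
plate [0.53482268 0.36658597 0.09798909]
hotplate corner [0.46729386 0.25741856 0.01509532] [0.45650049 0.28682521 0.0632406 ]
```

Request:
arm_command([
  [[-0.035,0.027,0],0,0.6],
  [[-0.035,0.027,0],0,0.6],
  [[-0.035,0.027,0],0,0.6],
  [[-0.035,0.027,0],0,0.6],
  [[-0.035,0.027,0],0,0.6],
  [[-0.035,0.027,0],0,0.6],
  [[-0.035,0.027,0],0,0.6],
  [[-0.03,0.024,0],0,0.6],
])

```text
clock: 2.1
eef_pos: [0.4618, 0.299, 0.2317]
eef_rot: [0.703, 0.711, 0.0, 0.0]
ft_force: [-0.4, 0.8, 0.1]
width: 0.051
```

```bash
python3 - <<'E'
from h import *
to([.5145,.2325,.20])
E
```

```text
t 2.1 pos [0.4618 0.299  0.2317] w 0.051 F [-0.37  0.78  0.12]
tool y [1.    0.011 0.001] z [ 7.e-04  1.e-04 -1.e+00]
tool delta [-0.0671  0.0519  0.0317]
```

Request:
arm_command([
  [[-0.017,0.013,0],0,0.6],
  [[-0.017,0.013,0],0,0.6],
  [[-0.017,0.013,0],0,0.6],
  [[-0.015,0.012,0],0,0.6],
  [[0,0,0],0,0.6],
  [[0,0,0],0,0.6],
  [[0,0,0.01],0,0.6],
  [[0,0,0],0,0.6],
])

```text
clock: 2.9
eef_pos: [0.5106, 0.2363, 0.2198]
eef_rot: [0.704, 0.711, -0.001, -0.001]
ft_force: [-0.2, 0.1, -0.2]
width: 0.0512
```

```bash
python3 - <<'E'
from h import *
to([.5145,.2325,.073])
for n in ("scene","top"):
    c=cam(n); i=c["image"][:,:,::-1]; i=i[90:290,180:380] if n=="scene" else i[90:270,220:400]
    cv2.imwrite(f"pics/{n}1.png",cv2.resize(i,None,fx=3,fy=3,interpolation=cv2.INTER_CUBIC))
E
```

```text
t 2.9 pos [0.5106 0.2363 0.2198] w 0.0512 F [-0.24  0.05 -0.2 ]
tool y [ 1.     0.01  -0.002] z [-2.1e-03 -7.0e-04 -1.0e+00]
tool delta [-0.0038  0.0042  0.1468]
```

View pics/scene1.png

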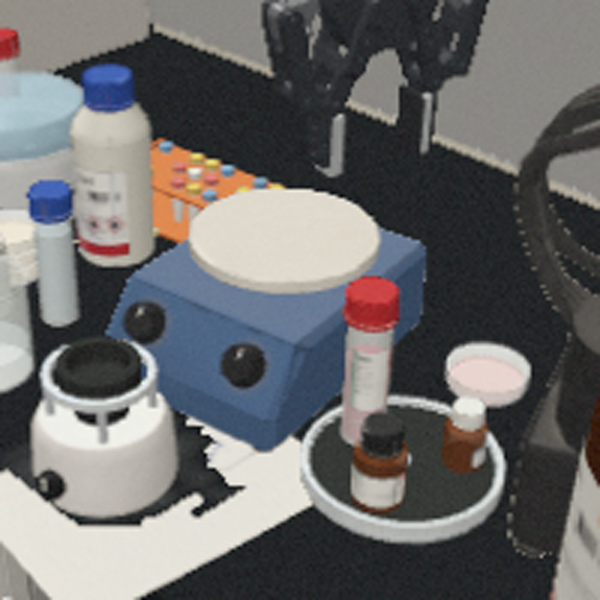

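View pics/top1.png

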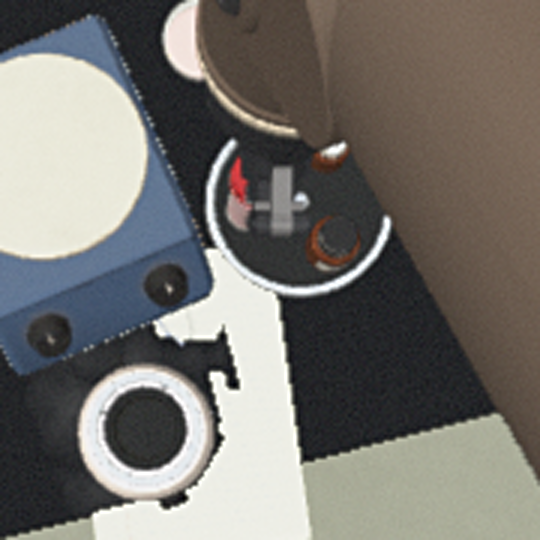

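The open fingers are high above the tube. In the scene zoom the fingertips are at (335,172) and (428,150), and the tube cap is at (372,300), with everything still standing. I'll check where the fingertip midpoint projects, then descend.

```bash
python3 - <<'E'
from h import *
c=cam("scene"); print(ray(c,[[180+335/3,90+172/3],[180+428/3,90+150/3]],.226))
E
```

```text
[[0.480114   0.22599436 0.226     ]
 [0.54218949 0.22372305 0.226     ]]
```

Request:
arm_command([
  [[-0.004,0.004,0],0,0.6],
  [[0,0,0.01],0,0.6],
  [[0,0,0.01],0,0.6],
  [[0,0,0.01],0,0.6],
  [[0,0,0.01],0,0.6],
  [[0,0,0],0,0.6],
  [[0,0,0],0,0.6],
  [[0,0,0],0,0.6],
])

```text
clock: 3.85
eef_pos: [0.5162, 0.2317, 0.1816]
eef_rot: [0.705, 0.71, 0.0, 0.0]
ft_force: [0.5, 1.0, 0.4]
width: 0.051
```

```bash
python3 - <<'E'
from h import *
to([.5145,.2325,.073])
for n in ("scene",):
    c=cam(n); i=c["image"][:,:,::-1]; i=i[120:270,250:400]
    cv2.imwrite(f"pics/{n}2.png",cv2.resize(i,None,fx=4,fy=4,interpolation=cv2.INTER_CUBIC))
E
```

```text
t 3.85 pos [0.5162 0.2317 0.1816] w 0.051 F [0.52 0.98 0.42]
tool y [1.    0.007 0.001] z [ 5.e-04  3.e-04 -1.e+00]
tool delta [ 0.0008 -0.0018  0.1086]
```

View pics/scene2.png

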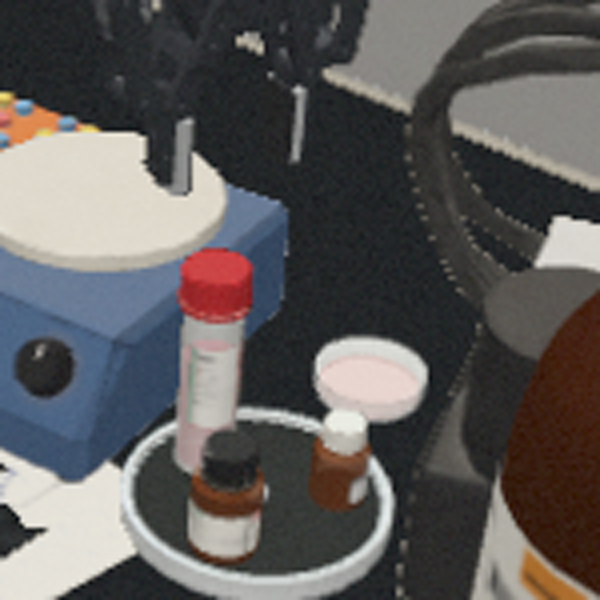

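Request:
arm_command([
  [[0,-0.001,0.012],0,0.6],
  [[0,0,0.012],0,0.6],
  [[0,0,0.012],0,0.6],
  [[0,0,0.012],0,0.6],
  [[0,0,0.012],0,0.6],
  [[0,0,0.012],0,0.6],
  [[0,0,0.012],0,0.6],
  [[0,0,0.012],0,0.6],
])

```text
clock: 4.7
eef_pos: [0.515, 0.2315, 0.0843]
eef_rot: [0.705, 0.71, -0.0, 0.0]
ft_force: [-0.2, -0.2, -0.7]
width: 0.0515
```

Request:
arm_command([
  [[0,0,0.012],0,0.6],
  [[0,0,0],0,0.6],
  [[0,0,0],0,0.6],
  [[0,0,0],0,0.6],
  [[0,0,0],0,0.6],
  [[0,0,0],0,0.6],
  [[0,0,0],0,0.6],
  [[0,0,0],0,0.6],
])

```text
clock: 5.5
eef_pos: [0.515, 0.2317, 0.0735]
eef_rot: [0.705, 0.71, 0.0, 0.0]
ft_force: [-0.5, 0.5, -0.6]
width: 0.0512
```

```bash
python3 - <<'E'
from h import *
to([.5145,.2325,.073])
for n in ("scene","top"):
    c=cam(n); i=c["image"][:,:,::-1]; i=i[120:270,250:400] if n=="scene" else i[100:210,260:370]
    cv2.imwrite(f"pics/{n}3.png",cv2.resize(i,None,fx=4,fy=4,interpolation=cv2.INTER_CUBIC))
E
```

```text
t 5.5 pos [0.515  0.2317 0.0735] w 0.0512 F [-0.5   0.47 -0.64]
tool y [1.    0.007 0.   ] z [ 3.e-04  2.e-04 -1.e+00]
tool delta [ 0.0008 -0.0005  0.0005]
```

View pics/scene3.png

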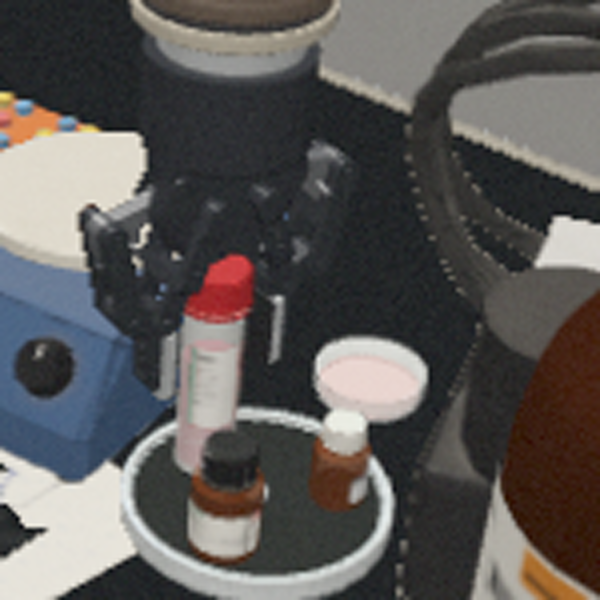

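View pics/top3.png

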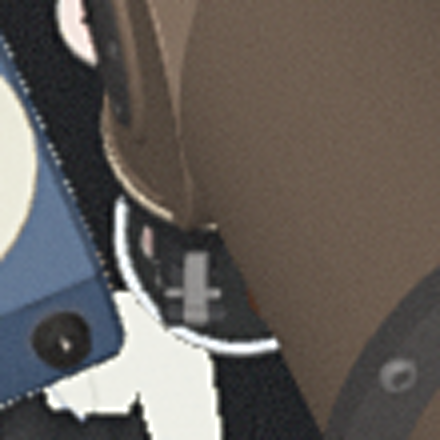

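The fingers straddle the barrel just below the red cap at (222,300) in the scene zoom. The bottle and vial are standing. Closing.

Request:
arm_command([
  [[0,0,0],0,0.45],
  [[0,0,0],0,0.4],
  [[0,0,0],0,0.36],
  [[0,0,0],0,0.33],
  [[0,0,0],0,0.3],
  [[0,0,0],0,0.2],
  [[0,0,0],0,0.1],
  [[0,0,0],0,0.1],
], newtons=40)

```text
clock: 6.4
eef_pos: [0.5151, 0.2316, 0.0734]
eef_rot: [0.705, 0.709, 0.0, 0.0]
ft_force: [0.7, -0.1, 1.4]
width: 0.0276
```

Request:
arm_command([
  [[0,0,0],0,0.1],
  [[0,0,0],0,0.1],
  [[0,0,0],0,0.1],
  [[0,0,-0.003],0,0.1],
  [[0,0,-0.005],0,0.1],
  [[0,0,-0.006],0,0.1],
  [[0,0,-0.006],0,0.1],
  [[0,0,0],0,0.1],
])

```text
clock: 7.2
eef_pos: [0.5156, 0.2319, 0.0944]
eef_rot: [0.705, 0.71, 0.001, 0.0]
ft_force: [0.3, -0.0, -0.3]
width: 0.0274
```

```bash
python3 - <<'E'
from h import *
to([.5145,.2325,.073])
for n in ("scene",):
    c=cam(n); i=c["image"][:,:,::-1]; i=i[120:270,250:400] if n=="scene" else i[100:210,260:370]
    cv2.imwrite(f"pics/{n}4.png",cv2.resize(i,None,fx=4,fy=4,interpolation=cv2.INTER_CUBIC))
E
```

```text
t 7.2 pos [0.5156 0.2319 0.0944] w 0.0274 F [ 0.26 -0.04 -0.33]
tool y [1.    0.007 0.001] z [ 1.5e-03  9.0e-04 -1.0e+00]
tool delta [ 0.0006 -0.0011  0.0214]
```

View pics/scene4.png

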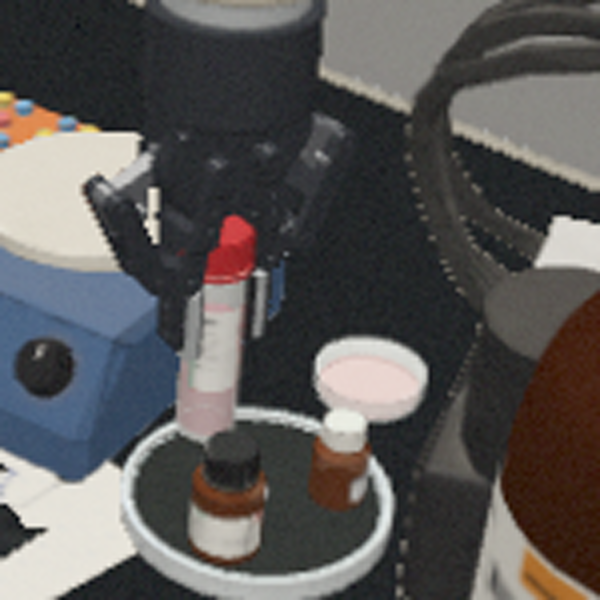

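The tube is lifted, with its foot at (207,430) and the cap at (232,245), but it looks slightly tilted. I'll raise it more and measure.

Request:
arm_command([
  [[0,0,-0.012],0,0.1],
  [[0,0,-0.014],0,0.1],
  [[0,0,-0.014],0,0.1],
  [[0,0,-0.014],0,0.1],
  [[0,0,-0.014],0,0.1],
  [[0,0,-0.014],0,0.1],
  [[0,0,-0.008],0,0.1],
  [[0,0,0],0,0.1],
])

```text
clock: 8.05
eef_pos: [0.5158, 0.2319, 0.1851]
eef_rot: [0.705, 0.71, 0.001, 0.0]
ft_force: [0.4, 0.2, -0.7]
width: 0.0271
```

```bash
python3 - <<'E'
from h import *
to([.3610,.2985,.18])
for n in ("scene","top"):
    c=cam(n); i=c["image"][:,:,::-1]; i=i[100:250,250:400] if n=="scene" else i[100:250,240:390]
    cv2.imwrite(f"pics/{n}5.png",cv2.resize(i,None,fx=4,fy=4,interpolation=cv2.INTER_CUBIC))
E
```

```text
t 8.05 pos [0.5158 0.2319 0.1851] w 0.0271 F [ 0.41  0.18 -0.71]
tool y [1.    0.007 0.002] z [ 0.0024  0.0016 -1.    ]
tool delta [ 0.0676 -0.1543  0.0048]
```

View pics/scene5.png

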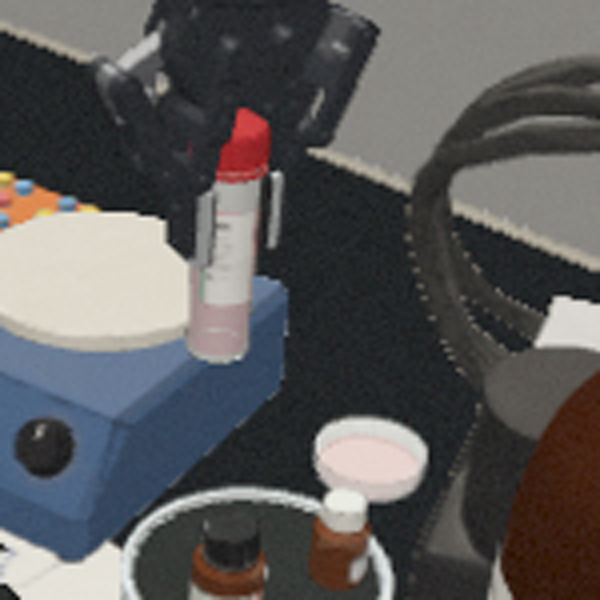

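View pics/top5.png

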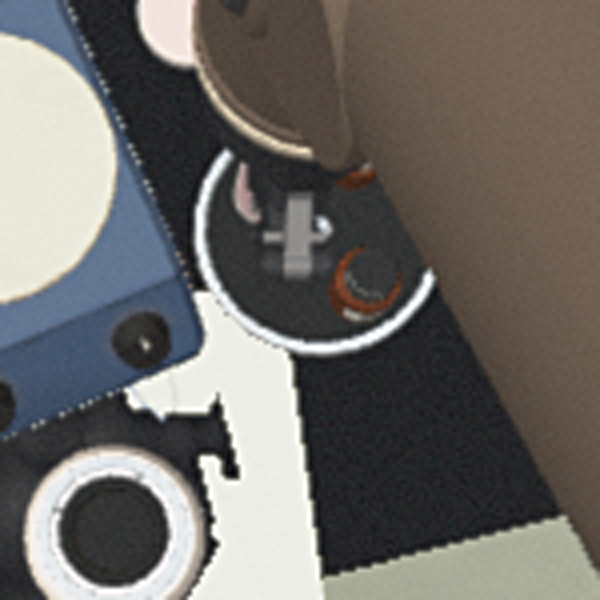

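```bash
cat >> h.py <<'E'
def rayx(c,uv,x):
    p0=ray(c,uv,0.);o=np.array(c["world_from_camera"])[:3,3];d=p0-o
    return o+d*((x-o[0])/d[:,0])[:,None]
E
python3 - <<'E'
from h import *
c=cam("scene"); f=lambda a,b:[250+a/4,100+b/4]
P=rayx(c,[f(217,349),f(240,181),f(231,240)],.5157); print(P)
d=P[1]-P[0]; print("len",np.linalg.norm(d),"tilt y",np.arctan2(d[1],d[2]))
# same check on the untilted start picture
P=rayx(c,[[180+525/4.4,170+292/4.4],[180+542/4.4,170+132/4.4]],.5145); print(P);d=P[1]-P[0];print(np.linalg.norm(d),np.arctan2(d[1],d[2]))
E
```

```text
[[0.5157     0.23149082 0.13334311]
 [0.5157     0.22343541 0.22240232]
 [0.5157     0.22684736 0.19218818]]
len 0.08942277567926055 tilt y -0.09020462010078935
[[0.5145     0.23437017 0.01691891]
 [0.5145     0.23034506 0.10631453]]
0.08948619578768709 -0.04499549164191635
```

Request:
arm_command([
  [[0.003,-0.008,0],0,0.1],
  [[0.006,-0.014,0],0,0.1],
  [[0.008,-0.018,0],0,0.1],
  [[0.008,-0.018,0],0,0.1],
  [[0.008,-0.018,0],0,0.1],
  [[0.008,-0.018,0],0,0.1],
  [[0.008,-0.018,0],0,0.1],
  [[0.008,-0.018,0],0,0.1],
], newtons=60)

```text
clock: 9.0
eef_pos: [0.3823, 0.2882, 0.183]
eef_rot: [0.704, 0.71, -0.0, -0.0]
ft_force: [-0.9, 0.2, -1.1]
width: 0.0273
```

Request:
arm_command([
  [[0.006,-0.012,0],0,0.1],
  [[0.004,-0.008,0],0,0.1],
  [[0.0006,-0.004,0],0,0.1],
  [[0,0,0],0,0.1],
  [[0,0,0],0,0.1],
  [[0,0,0],0,0.1],
  [[0,0,0],0,0.1],
  [[0,0,0],0,0.1],
])

```text
clock: 9.8
eef_pos: [0.3608, 0.2979, 0.1833]
eef_rot: [0.705, 0.709, -0.0, 0.0]
ft_force: [-0.4, -0.7, -0.6]
width: 0.0275
```

```bash
python3 - <<'E'
from h import *
to([.3610,.2985,.18])
for n in ("scene","top"):
    c=cam(n); i=c["image"][:,:,::-1]; i=i[120:270,150:300] if n=="scene" else i[150:300,190:340]
    cv2.imwrite(f"pics/{n}6.png",cv2.resize(i,None,fx=4,fy=4,interpolation=cv2.INTER_CUBIC))
E
```

```text
t 9.8 pos [0.3608 0.2979 0.1833] w 0.0275 F [-0.44 -0.67 -0.62]
tool y [1.    0.006 0.   ] z [ 1.e-04 -1.e-04 -1.e+00]
tool delta [0.0006 0.0002 0.0033]
```

View pics/scene6.png

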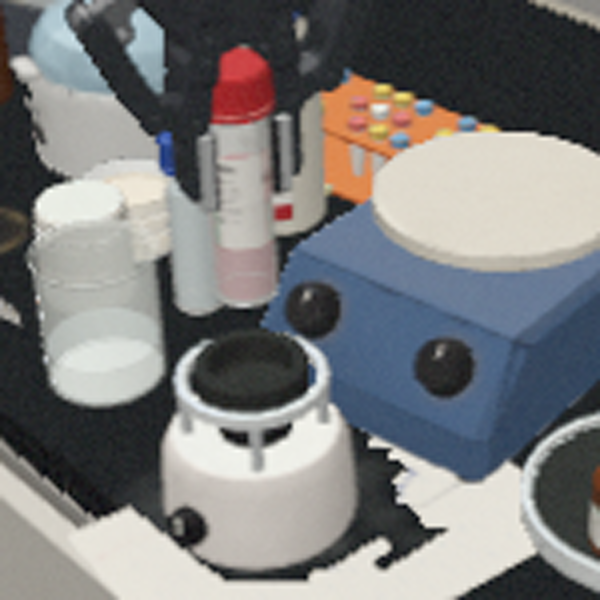

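View pics/top6.png

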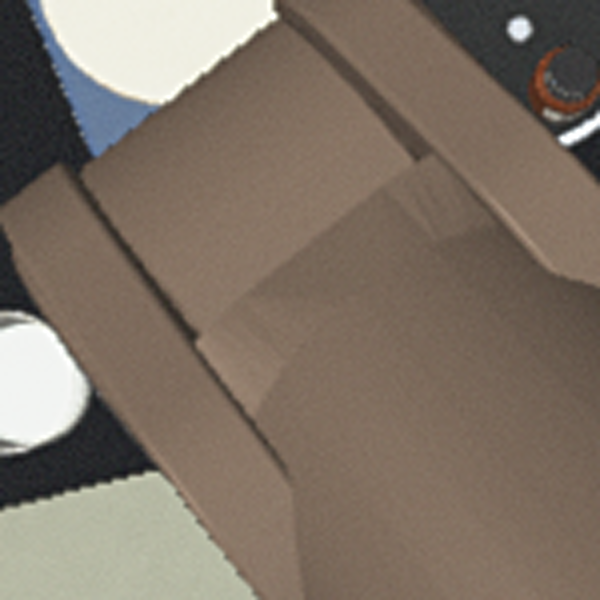

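```bash
python3 - <<'E'
from h import *
c=cam("scene"); f=lambda a,b:[150+a/4,120+b/4]
P=rayx(c,[f(246.5,294),f(243.5,121)],.3608); d=P[1]-P[0]; print(P,np.linalg.norm(d),np.arctan2(d[1],d[2]))
print("foot@z", ray(c,[f(246.5,294)]*1,.134), "cup",ray(c,[f(250,367)],.094))
T=np.array(c["world_from_camera"]);W=np.linalg.inv(T);K=np.array([[c["fx"],0,c["cx"]],[0,c["fy"],c["cy"]],[0,0,1]])
p=cv2.projectPoints(np.array([[.361,.2985,z] for z in (.094,.134,.224)]),cv2.Rodrigues(W[:3,:3])[0],W[:3,3],K,np.array(c["dist_coeffs"]))[0][:,0]
print((p-[150,120])*4)
E
```

```text
[[0.3608     0.29782833 0.13071999]
 [0.3608     0.28784789 0.22246636]] 0.09228762439372554 -0.10835688219409692
foot@z [[0.35894371 0.29314406 0.134     ]] cup [[0.35826476 0.29348155 0.094     ]]
[[251.00760486 359.76128913]
 [245.87496417 287.04344953]
 [233.54901785 107.40403246]]
```

The tube hangs above the cup, with its foot at (246,294) and the cup centre at (250,367) in the zoom. Relative to the cup the foot is centred within about 2 mm, and the tilt is about 0.06 rad. Next I descend into the hole.

Request:
arm_command([
  [[0,0,0.008],0,0.1],
  [[0,0,0.01],0,0.1],
  [[0,0,0.01],0,0.1],
  [[0,0,0.008],0,0.1],
  [[0,0,0.003],0,0.1],
  [[0,0,0.003],0,0.1],
  [[0,0,0.002],0,0.1],
  [[0,0,0],0,0.1],
])

```text
clock: 10.75
eef_pos: [0.3605, 0.2982, 0.1392]
eef_rot: [0.705, 0.71, 0.0, -0.0]
ft_force: [1.5, 0.4, -1.2]
width: 0.027
```

```bash
python3 - <<'E'
from h import *
to([.3610,.2985,.1204])
for n in ("scene",):
    c=cam(n); i=c["image"][:,:,::-1]; i=i[150:260,150:280]
    cv2.imwrite(f"pics/{n}7.png",cv2.resize(i,None,fx=5,fy=5,interpolation=cv2.INTER_CUBIC))
E
```

```text
t 10.75 pos [0.3605 0.2982 0.1392] w 0.027 F [ 1.52  0.37 -1.16]
tool y [1.    0.007 0.   ] z [ 0.  0. -1.]
tool delta [0.0003 0.0005 0.0188]
```

View pics/scene7.png

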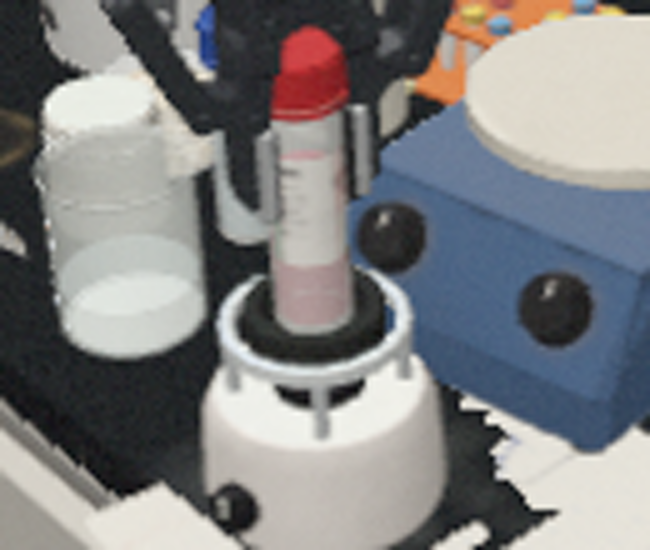

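The foot (313,325) has entered the middle of the cup opening, whose rim spans 238 to 390, and nothing has collided. I'll press down gently.

Request:
arm_command([
  [[0,0,0.002],0,0.1],
  [[0,0,0.002],0,0.1],
  [[0,0,0.002],0,0.1],
  [[0,0,0.002],0,0.1],
  [[0,0,0.002],0,0.1],
  [[0,0,0],0,0.1],
  [[0,0,0],0,0.1],
  [[0,0,0],0,0.1],
])

```text
clock: 11.6
eef_pos: [0.3606, 0.2981, 0.1294]
eef_rot: [0.705, 0.71, 0.0, -0.0]
ft_force: [0.3, 0.4, -0.9]
width: 0.0271
```

Request:
arm_command([
  [[0,0,0.001],0,0.1],
  [[0,0,0.001],0,0.1],
  [[0,0,0.001],0,0.1],
  [[0,0,0.001],0,0.1],
  [[0,0,0],0,0.1],
  [[0,0,0],0,0.1],
  [[0,0,0],0,0.1],
  [[0,0,0],0,0.1],
])

```text
clock: 12.4
eef_pos: [0.3606, 0.2982, 0.1254]
eef_rot: [0.705, 0.71, 0.0, -0.0]
ft_force: [-1.4, -0.9, 4.0]
width: 0.027
```

```bash
python3 - <<'E'
from h import *
to([.3610,.2985,.1204])
for n in ("scene",):
    c=cam(n); i=c["image"][:,:,::-1]; i=i[150:260,150:280]
    cv2.imwrite(f"pics/{n}8.png",cv2.resize(i,None,fx=5,fy=5,interpolation=cv2.INTER_CUBIC))
E
```

```text
t 12.4 pos [0.3606 0.2982 0.1254] w 0.027 F [-1.42 -0.9   3.97]
tool y [1.    0.007 0.   ] z [ 1.e-04  2.e-04 -1.e+00]
tool delta [0.0003 0.0004 0.005 ]
```

View pics/scene8.png

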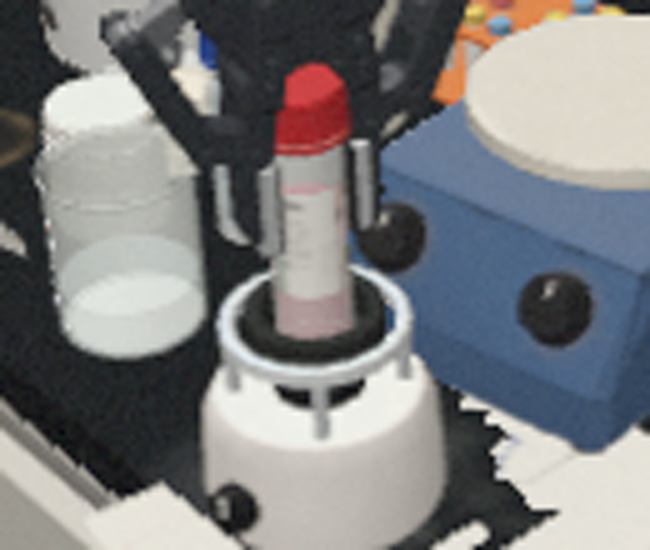

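The tube stands in the cup, and contact began at about the expected height (force about 4.5 N). I'll press about 5 mm more.

Request:
arm_command([
  [[0,0,0.001],0,0.1],
  [[0,0,0.001],0,0.1],
  [[0,0,0.001],0,0.1],
  [[0,0,0.001],0,0.1],
  [[0,0,0.001],0,0.1],
  [[0,0,0],0,0.1],
  [[0,0,0],0,0.1],
  [[0,0,0],0,0.1],
])

```text
clock: 13.25
eef_pos: [0.3606, 0.2982, 0.1205]
eef_rot: [0.705, 0.71, 0.0, -0.0]
ft_force: [-1.2, -0.6, 8.7]
width: 0.0271
```

```bash
python3 - <<'E'
from h import *
to([.3610,.2985,.1204])
F=[]
for k in range(6):
    c=cam("scene"); F.append(monitor.observe()["ft_force"])
print(np.mean(F,0),np.std(F,0))
i=c["image"][:,:,::-1][150:260,150:280]
cv2.imwrite("pics/scene9.png",cv2.resize(i,None,fx=5,fy=5,interpolation=cv2.INTER_CUBIC))
E
```

```text
t 13.25 pos [0.3606 0.2982 0.1205] w 0.0271 F [-1.23 -0.57  8.66]
tool y [1.    0.007 0.   ] z [ 1.e-04  3.e-04 -1.e+00]
tool delta [0.0003 0.0004 0.0001]
[-1.15055329 -1.25764376  7.86132267] [0.44502504 0.18750483 0.27311164]
```

View pics/scene9.png

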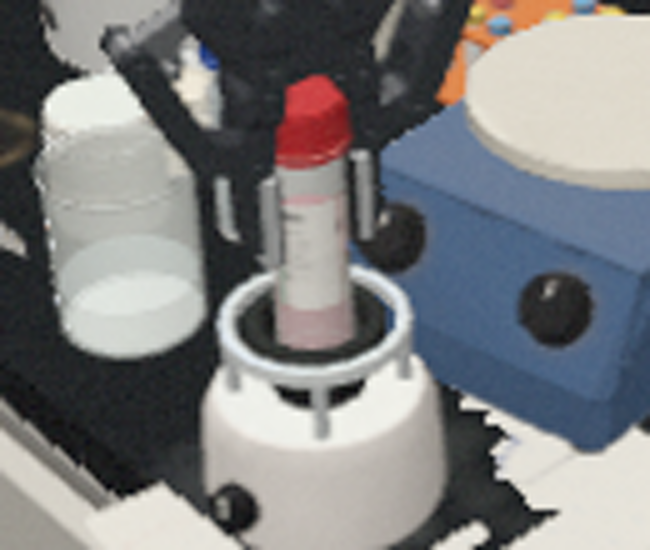

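The rim is now level with the guard ring, and the force is about 8.4 N after allowing for the tube's weight. I'll hold here.

Request:
arm_command([
  [[0,0,0],0,0.1],
  [[0,0,0],0,0.1],
  [[0,0,0],0,0.1],
  [[0,0,0],0,0.1],
  [[0,0,0],0,0.1],
  [[0,0,0],0,0.1],
  [[0,0,0],0,0.1],
  [[0,0,0],0,0.1],
])

```text
clock: 14.35
eef_pos: [0.3606, 0.2982, 0.1205]
eef_rot: [0.705, 0.71, 0.0, -0.0]
ft_force: [-0.5, -0.4, 7.9]
width: 0.027
```

Request:
arm_command([
  [[0,0,0],0,0.1],
  [[0,0,0],0,0.1],
  [[0,0,0],0,0.1],
  [[0,0,0],0,0.1],
  [[0,0,0],0,0.1],
  [[0,0,0],0,0.1],
  [[0,0,0],0,0.1],
  [[0,0,0],0,0.1],
])

```text
clock: 15.15
eef_pos: [0.3606, 0.2982, 0.1205]
eef_rot: [0.705, 0.71, 0.0, -0.0]
ft_force: [-0.2, 0.2, 8.3]
width: 0.027
```

Request:
arm_command([
  [[0,0,0],0,0.1],
  [[0,0,0],0,0.1],
  [[0,0,0],0,0.1],
  [[0,0,0],0,0.1],
  [[0,0,0],0,0.1],
  [[0,0,0],0,0.1],
  [[0,0,0],0,0.1],
  [[0,0,0],0,0.1],
])

```text
clock: 15.95
eef_pos: [0.3606, 0.2982, 0.1205]
eef_rot: [0.705, 0.71, 0.0, -0.0]
ft_force: [-0.8, -1.7, 7.7]
width: 0.0274
```

Request:
arm_command([
  [[0,0,0],0,0.1],
  [[0,0,0],0,0.1],
  [[0,0,0],0,0.1],
  [[0,0,0],0,0.1],
  [[0,0,0],0,0.1],
  [[0,0,0],0,0.1],
  [[0,0,0],0,0.1],
  [[0,0,0],0,0.1],
])

```text
clock: 16.75
eef_pos: [0.3606, 0.2982, 0.1205]
eef_rot: [0.705, 0.71, 0.0, -0.0]
ft_force: [-1.4, -1.1, 8.0]
width: 0.0272
```

```bash
python3 - <<'E'
from h import *
to([.3610,.2985,.1204])
F=[]
for k in range(6):
    c=cam("scene"); F.append(monitor.observe()["ft_force"])
print(np.mean(F,0),np.std(F,0))
i=c["image"][:,:,::-1][130:290,150:360]
cv2.imwrite("pics/scene10.png",cv2.resize(i,None,fx=3.7,fy=3.7,interpolation=cv2.INTER_CUBIC))
E
```

```text
t 16.75 pos [0.3606 0.2982 0.1205] w 0.0272 F [-1.39 -1.12  8.01]
tool y [1.    0.007 0.   ] z [ 1.e-04  3.e-04 -1.e+00]
tool delta [0.0003 0.0004 0.0001]
[-1.25161972 -0.70854699  7.59381595] [0.46925483 0.49390741 0.57670119]
```

View pics/scene10.png

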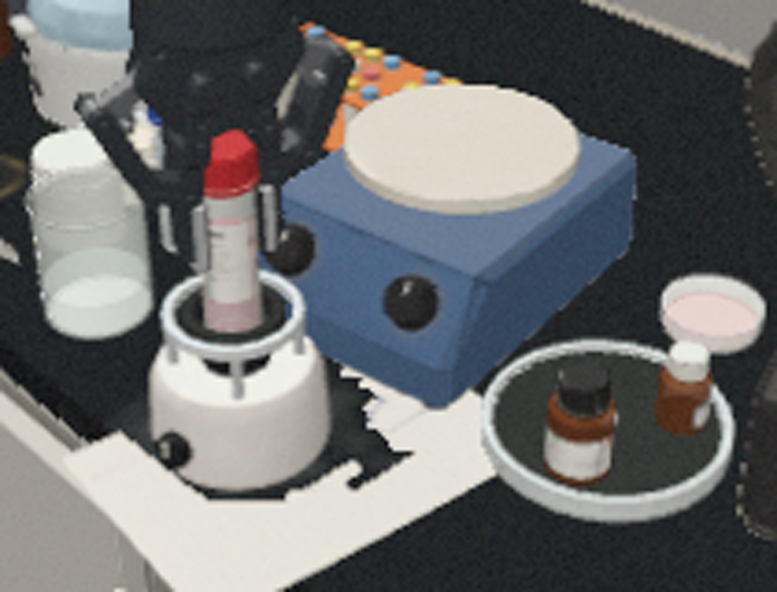

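Everything looks right: the rim is level with the ring, the tube's foot is at (233,320), and the bottle (582,425) and vial (685,390) are standing. Before handing in I'll measure the tube's tilt more carefully.

```bash
python3 - <<'E'
from h import *
c=cam("scene"); i=c["image"]; cv2.imwrite("pics/full11.png",i[:,:,::-1])
a=i[:,:,::-1][160:225,195:230]; b=cv2.imread("pics/scene0.png")[178:243,285:320]
r=lambda q:cv2.resize(q,None,fx=9,fy=9,interpolation=cv2.INTER_CUBIC)
cv2.imwrite("pics/tilt.png",np.hstack([r(a),r(b)]))
E
```

```text
(no output)
```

View pics/tilt.png

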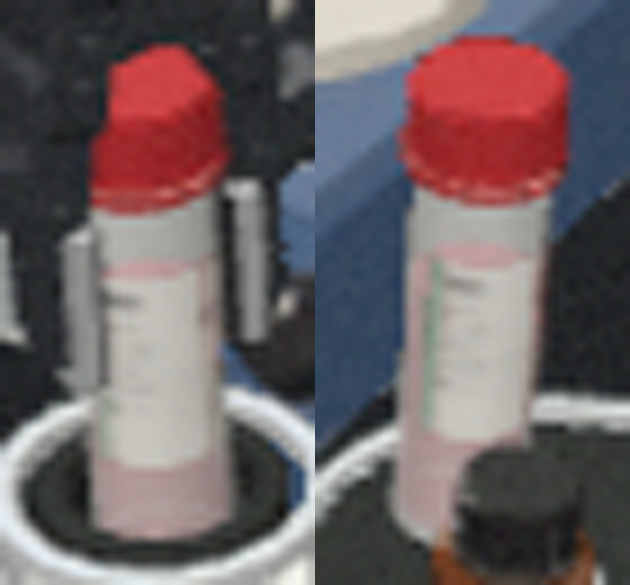

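View pics/full11.png

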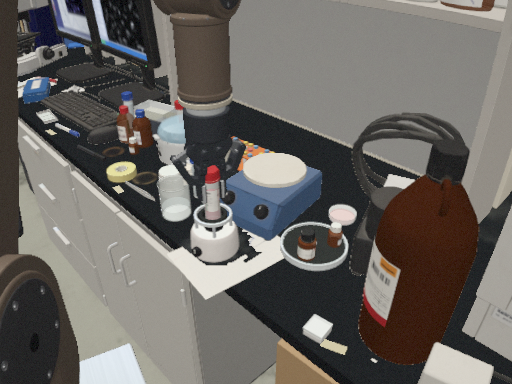

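The tilt comes out at about 0.06–0.12 rad, below the 0.2 limit. The foot is on the cup floor, since contact came at floor height rather than rim height. Force and pose are steady, so I'm handing in.

```bash
python3 - <<'E'
from h import *
print(ticket.close_job())
E
```

```text
the job is handed in; nothing more can be done
None
```

I gripped the red-capped tube below its cap and lifted it off the turntable. I then stood it in the mixer cup, pressed the cup down about 7 mm and held it for over 3 s. The job was handed in at about 17 s, still gripping and pressing; it reports no verdict.

**Press:** The TCP held steady at z 0.1205 m with a grip width of 27 mm. The upward force was about 7.6–8.3 N, or roughly 8.4 N after allowing for the zero offset and the tube's weight, which fits about 7 mm of travel. In the picture the cup rim looked level with the guard ring and the gripper looked clear of the mixer.

**Bystanders:** The last pictures show the bottle and vial standing on the turntable. The spare tube was hidden behind the gripper in the last pictures, so I couldn't check it directly; no move came down near it.

**Tilt:** The tube isn't perfectly upright, because it turned slightly in the pads when lifted. My estimates disagree somewhat, from about 0.06 to 0.12 rad, and all are under the 0.2 rad limit.

**Foot position:** The scene and top cameras disagreed by about 4 mm on where the cup centre is. I judged the foot's position from foot and cup in the same picture: it is within about 2 mm laterally, less certain along the line of sight. The cup's hole limits any offset to about 6 mm.

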